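Wedge the rocking tube rack

TASK

The overhanging end of the tube rack rocks when it is pressed. With the fingers, push the rubber wedge along the mat, thin edge first, under that end, well inside its width, until it is snug and the rack no longer rocks, then press firmly down (about 10 N) on top of that end to prove that it stays level, wedging further if it still dips; finally back away. Only push and press: do not lift the wedge or the rack, do not shove the rack off its place, and leave the marker, bottle and caps alone.

Things in the scene. Friction and masses are not known exactly. Their poses are not given: they have to be found in the camera images.
- mat: Fixed flat grey work mat, 4 mm thick, on the table; all else stands on it. Origin on its underside, straight below the middle of the riser edge over which the rack rocks. Its x axis runs from the riser towards the wedge, z up. It reaches from x = -200 to +360 mm and y = -150 to +150 mm.
- riser: Fixed plywood board, 190 x 150 x 22 mm, let into the mat by a differing amount: its top stands 12 to 18 mm above the mat. Origin 22 mm below its top, at the middle of the edge over which the rack rocks; the board extends 190 mm from there to its -x; axes parallel to the mat's.
- rack: Loose white/grey tube rack: box 240 (x) x 120 (y) x 40 mm, about 1.2 kg, its tubes reach 58 mm above the top. Origin: centre of its underside; x points to the overhanging end (no tubes on its last 70 mm). It lies level on the riser, 105 mm sticking out past the riser edge, 12 to 18 mm above the mat. Unsupported, it dips when the end is pressed with 2 to 3 N and returns when let go.
- rack_press (a point): Point on top of the rack's overhanging end, on its centre line, 20 mm in from the end face: where to press.
- wedge: Loose dark rubber wedge, 90 g, 120 (x) x 55 mm (y), rising evenly from 3 mm at the thin edge (x = -60 mm) to 28 mm at the upright flat back face (x = +60 mm). Origin: centre of its underside. Starts on the mat beyond the rack's end, thin edge roughly towards it. Snug with 43 to 72 mm of its length under the rack: it then resists (3 N and more); pushed much harder it lifts or shifts the rack.
- wedge_tip (a point): Middle of the wedge's thin edge, on its underside.
- wedge_back (a point): Middle of the wedge's back face, 14 mm above its underside.
- marker: Bystander: marker pen 137 mm long, 18 mm thick, lying on the mat beside the wedge. Origin at the middle of its underside.
- bottle: Bystander: small white dropper bottle, 30 mm diameter, 55 mm tall, standing beside the rack. Origin at the centre of its foot.
- cap_a: Bystander: loose blue screw cap, 21 mm diameter, 14 mm tall. Origin at the centre of its underside.
- cap_b: Bystander: second blue screw cap, same size.
Things that resemble listed ones, but are neither listed nor needed, are in the scene too. Of the things like the wedge, leave any that is green; of the rest the larger one is meant.

How it is judged:
On the way, in this order (a step that is already met when the one before it is completed fails the run):
1. the wedge's thin edge is at least 30 mm under the rack's overhanging end (x of wedge_tip in the frame of mat below 0.075 m), for 0.1 s.
2. the fingers press on the rack with more than 4 N, the wedge carries the end, and the rack stays level within 0.025 rad (contact force between the fingers and rack above 4 N and contact force between wedge and rack above 1 N and angle between rack's own z axis and vertical below 0.025 rad), for 0.2 s.
At the end, for the whole second after the job is handed in: The wedge lies flat on the mat with its thin edge at least 30 mm under the rack's overhanging end and within 45 mm of its centre line; the rack is level within 0.025 rad, within 20 mm of where it stood, and both are at rest (x of wedge_tip in the frame of mat below 0.075 m and y of wedge_tip in the frame of mat between -0.045 and 0.045 m and height (world z) of wedge below 0.009 m and angle between rack's own z axis and vertical below 0.025 rad and distance of rack from where it was at the start of the episode below 0.02 m and linear speed of each of rack, wedge below 0.01 m/s); the robot touches nothing.
It fails at once if the wedge is lifted off the mat (height (world z) of wedge_back above 0.038 m).
It fails at once if the rack is lifted (height (world z) of rack above 0.04 m).
It fails at once if the rack is shoved more than 30 mm (distance of rack from where it was at the start of the episode above 0.03 m).
It fails at once if a bystander is moved more than 30 mm (distance of any of marker, bottle, cap_a, cap_b from where it was at the start of the episode above 0.03 m).
It also fails if it takes over 42 s, if anything falls off the work surface, if the arm or the gripper's body presses on something with over 40 N, if the wrist force passes 120 N, or if a joint passes its speed limit or range.

ROBOT

A 6-joint arm with a two-finger parallel gripper is mounted at the origin on the work surface. World frame = base frame: x ahead of the robot, y to its left, z up, the work surface at z = 0. Lengths are in m, angles in rad, forces in N, time in s.
With the tool pointing down it reaches from about 0.3 to 0.875 m from the base axis. Payload 6.4 kg.
Tool frame: the origin (TCP) lies at the very end of the fingers, on their centre line; the grasp point (between the pads) lies 19 mm behind it; z points along the fingers, y is the direction in which the jaws open and shut (so a half turn about z gives the same grasp; the last joint's range is limited). The gripper opens to 88 mm and grips with 3 to 60 N. Pads are 18 mm wide; open, the fingers measure 123 mm over their backs; the gripper's body (75 mm by 187 mm) begins 45 mm behind the grasp point.
Start: joints at [-1.333, 0.181, 1.607, -0, 1.354, -0.206], TCP at [0.247, -0.519, 0.207] pointing down, gripper open.
Joint ranges: [-2.99, 2.99], [-0.89, 2.07], [0.3, 2.58], [-1.14, 4.28], [0, 2.63], [-3.12, 3.12]. Speed limits (rad/s): [2.57, 2.57, 3.01, 3.14, 3.14, 3.14].

INTERFACE

Orientations are given as a rotation vector (axis times angle).
In Python, from plant import robot, eyes, order gives the robot as it stands.
- The arm moves only by the tool apply_moves, never from a script. Its argument "rows" is one flat list of numbers, 6 for each row, row after row: the shift along the world's x, y, z in cm, then the turn, a rotation vector about the world's x, y, z in degrees. A call has 1 to 10 rows; each row shifts and turns the commanded pose from where the row before left it; what a row does not reach is not made up. A row lasts 1/10 s, in which the tool goes at most 50 mm and 8.59 degrees, less where a joint would pass 70% of its speed; a pose out of reach is approached as far as the arm can. A call with a gripper value outside its range is refused whole. "fingers" is the opening, from 0 (shut) to 1 (fully open), set as the call begins (left out, the last holds). The fingers move at their own pace and stop on an object; the grip force is fixed at half the most. Time passes only in rows, so rows that do not move let the fingers close. It gives the time, the measured TCP pose, the force and the opening at its end, in the units of the state.
- robot.sense(): the state, without advancing time (a new reading comes with each control period).
- eyes.grab_frame(name): name is "side" or "top"; returns a dict with "img" (384x512x3 uint8, red, green, blue), "fx", "fy", "cx", "cy" (pixels), "D" ([k1, k2, p1, p2, k3] as OpenCV has them; the pictures are not rectified), "R" (3x3) and "t" (3): a world point X has camera coordinates R X + t. Camera axes: x right, y down, z forward; pixel columns grow to the right and rows downward; lengths in m; the calibration is good to about 2 mm. A picture is of the moment at which its call begins. There is no depth.
- order.sign_off(): hands the job in, once; it reports no verdict.
The state is a dict: "clock": time; "joints": joint angles; "dq": joint speeds; "tau": joint torques, N m; "eef_pos": TCP position; "ee_rot": TCP orientation; "ft_force": force on the tool from outside, world axes, zero at the start; "wrist_torque": the same for the moment, N m; "finger_gap": opening from 0.0 (shut) to 1.0 (fully open).
Only numpy, scipy, OpenCV 4.12 (cv2) and the standard library are available. Lean on these libraries where they do the work, as an engineer would, in place of code of your own. Each camera call takes 0.05 s, during which the arm holds its last target. There are 200 camera calls.

## Working session

There is one attempt and no reset: what is moved stays moved. The work goes in short steps, Python scripts to look and compute and a tool call to move; the robot and the scene stay as the last step left them, time stands still between calls to the robot, and variables do not carry over. Pictures are saved under pics/ and viewed, about 8 in all and at most 12, crops included, and the job is handed in when it is done.

Besides the shell and the picture viewer there is one more tool, called by a JSON object that holds its "fn" and its "kwargs", one argument or row to a line. apply_moves: Moves the arm, as the interface text tells. Its arguments: {"type":"object","properties":{"rows":{"type":"array","items":{"type":"number"}},"fingers":{"type":"number"}},"required":["rows"]}

```bash
mkdir -p pics; cat > h.py <<'E'
import numpy as np, cv2
from plant import robot, eyes, order
def grab(n,save=None):
    f=eyes.grab_frame(n)
    if save: cv2.imwrite('pics/'+save,f['img'][:,:,::-1])
    return f
def K(f): return np.array([[f['fx'],0,f['cx']],[0,f['fy'],f['cy']],[0,0,1.]])
def ray(f,uv):
    p=cv2.undistortPoints(np.array(uv,float).reshape(-1,1,2),K(f),np.array(f['D'],float)).reshape(-1,2)
    R=np.array(f['R']);t=np.array(f['t'])
    d=np.c_[p,np.ones(len(p))]@R
    return -R.T@t,d
def onz(f,uv,z):
    c,d=ray(f,uv); return c+d*((z-c[2])/d[:,2])[:,None]
def proj(f,X):
    r,_=cv2.Rodrigues(np.array(f['R'],float))
    return cv2.projectPoints(np.array(X,float).reshape(-1,1,3),r,np.array(f['t'],float),K(f),np.array(f['D'],float))[0].reshape(-1,2)
E
python3 - <<'E'
from h import *
a=grab('top');b=grab('side')
cv2.imwrite('pics/top0.png',a['img'][:,:,::-1]);cv2.imwrite('pics/side0.png',b['img'][:,:,::-1])
for f in(a,b): print((-np.array(f['R']).T@f['t']).round(3),f['fx'])
print(robot.sense())
E
```

```text
[0.547 0.116 0.76 ] 379.40338563878646
[ 0.487 -0.485  0.466] 348.9417014576157
{'clock': 0.1, 'joints': array([-1.33330273e+00,  1.81452559e-01,  1.60782879e+00,  6.92812329e-06,
        1.35379047e+00, -2.06309606e-01]), 'dq': array([-0.00213394, -0.00281346, -0.003383  ,  0.00091353, -0.00093065,
        0.00056511]), 'tau': array([ 2.99975381e-04, -4.34823239e+01, -3.42697263e+01,  7.03778397e-02,
        3.40171752e-02, -4.38338986e-05]), 'eef_pos': array([ 0.24678798, -0.51880771,  0.20654652]), 'ee_rot': array([-3.06312068e+00, -6.91089579e-01,  2.55897585e-05]), 'ft_force': array([ 0.95990784, -0.44194712,  0.44758139]), 'wrist_torque': array([ 0.00021277,  0.06828536, -0.01034961]), 'finger_gap': 0.9975592326994438}
```

View pics/top0.png

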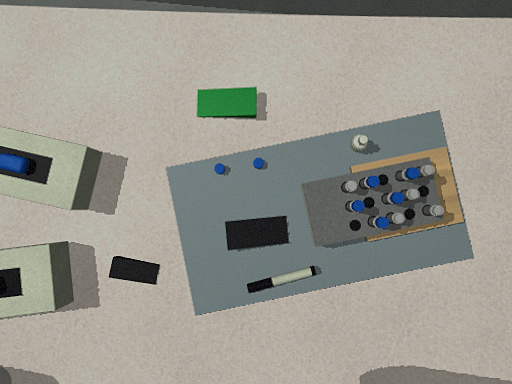

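View pics/side0.png

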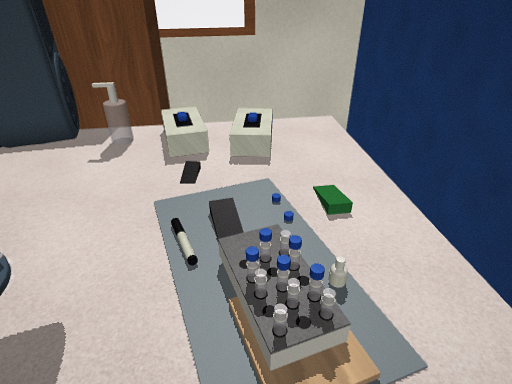

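Candidates for the wedge in the top view are the dark block on the mat at (257,233), a smaller dark block off the mat at (134,270) and a green block at (227,102). I choose (257,233), because it is the larger of the two that aren't green. Next I measure it and check it in a crop.

```bash
python3 - <<'E'
from h import *
f=grab('top'); im=f['img']
m=(im.max(2)<45).astype(np.uint8)
m[:, :200]=0; m[:, 295:]=0; m[:200]=0; m[258:]=0
c=max(cv2.findContours(m,0,2)[0],key=cv2.contourArea)
print(cv2.minAreaRect(c), cv2.contourArea(c))
ap=cv2.approxPolyDP(c,4,True).reshape(-1,2); print('wedge px',ap.tolist()); print(onz(f,ap,.004).round(4)); print(onz(f,ap,.032).round(4))
M=[(167,167),(440,111),(473,257),(196,314)]
P=onz(f,M,.004);print('mat',P.round(4))
up=(P[1]+P[2]-P[0]-P[3]); a=-up/np.linalg.norm(up); # mat x axis
print('mat x yaw',np.degrees(np.arctan2(a[1],a[0])))
y=np.array([-a[1],a[0],0]); 
O=P.mean(0)-a*.08; print('O',O.round(4))
def tomat(X): X=np.array(X)-O; return np.c_[X@a,X@y]
print('wedge mat lo',tomat(onz(f,ap,.004)).round(4).tolist())
print('wedge mat hi',tomat(onz(f,ap,.032)).round(4).tolist())
print('rack end top', onz(f,[(303,183),(316,247)],.059).round(4), tomat(onz(f,[(303,183),(316,247)],.059)).round(4))
np.savez('mat.npz',O=O,a=a,y=y)
print('pen ends',tomat(onz(f,[(248,288),(316,270)],.013)).round(3))
print('caps',tomat(onz(f,[(220,169),(259,163),(360,143)],.018)).round(3))
g=cv2.resize(im[130:320,160:380],None,fx=3.2,fy=3.2,interpolation=2)
cv2.imwrite('pics/crop0.png',g[:,:,::-1])
E
```

```text
((256.4900817871094, 232.4010009765625), (27.761537551879883, 60.79677200317383), 84.2894058227539) 1580.5
wedge px [[285, 216], [225, 222], [228, 249], [288, 242]]
[[0.5353 0.0647 0.004 ]
 [0.52   0.1837 0.004 ]
 [0.4668 0.176  0.004 ]
 [0.484  0.0575 0.004 ]]
[[0.5357 0.0666 0.032 ]
 [0.521  0.1811 0.032 ]
 [0.4698 0.1738 0.032 ]
 [0.4864 0.0597 0.032 ]]
mat [[ 0.6264  0.303   0.004 ]
 [ 0.7529 -0.2376  0.004 ]
 [ 0.4662 -0.3038  0.004 ]
 [ 0.3384  0.2347  0.004 ]]
mat x yaw 103.26003221607978
O [ 0.5643 -0.0788  0.004 ]
wedge mat lo [[0.1463, -0.0047], [0.2656, -0.0171], [0.2703, 0.0365], [0.1511, 0.0469]]
wedge mat hi [[0.1481, -0.0055], [0.2629, -0.0174], [0.2675, 0.0341], [0.1526, 0.0441]]
rack end top [[0.598  0.0367 0.059 ]
 [0.481  0.0102 0.059 ]] [[ 0.1047 -0.0593]
 [ 0.1057  0.0607]]
pen ends [[0.246 0.118]
 [0.109 0.11 ]]
caps [[ 0.253 -0.121]
 [ 0.176 -0.117]
 [-0.026 -0.115]]
```

View pics/crop0.png

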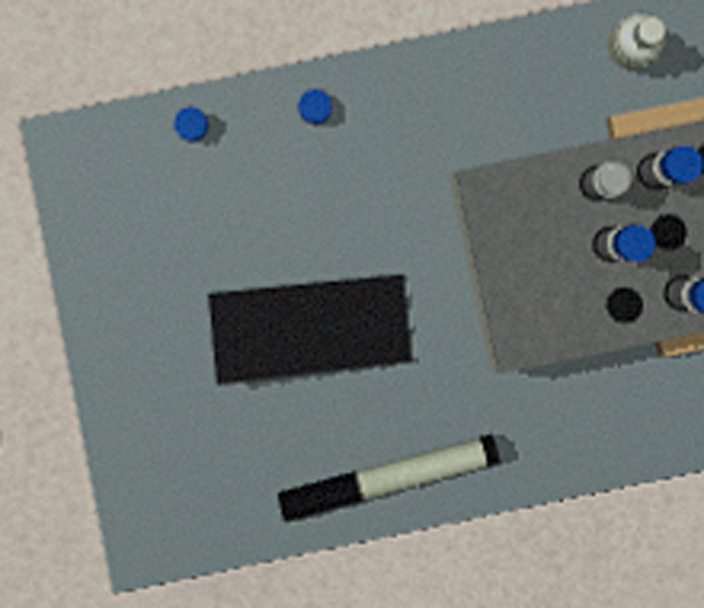

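The crop confirms the choice: a dark 120 x 55 mm block whose thin end faces the rack. It is yawed about 5° and sits about 15 mm off the centre line. The marker is well clear of it.

```bash
python3 - <<'E'
from h import *
from scipy.spatial.transform import Rotation as Ro
m=np.load('mat.npz');O,a,y=m['O'],m['a'],m['y']
s=robot.sense(); R=Ro.from_rotvec(s['ee_rot']).as_matrix()
yaw=np.degrees(np.arctan2(R[1,1],R[0,1])); want=np.degrees(np.arctan2(y[1],y[0]))
print('jaw yaw',yaw,'want',want,'turn',(want-yaw+90)%180-90)
print('a',a,'y',y)
for p in [(.31,.012),(.085,0)]:
    W=O+a*p[0]+y*p[1]; print(p,W.round(4),'from tcp cm',((W-s['eef_pos'])*100).round(2))
E
```

```text
jaw yaw -64.57383453425878 want -166.73996778392026 turn 77.83386675033853
a [-0.22937082  0.97333911 -0.        ] y [-0.97333911 -0.22937082  0.        ]
(0.31, 0.012) [0.4815 0.2202 0.004 ] from tcp cm [ 23.47  73.9  -20.26]
(0.085, 0) [0.5448 0.004  0.004 ] from tcp cm [ 29.8   52.28 -20.26]
```

{"fn": "apply_moves", "kwargs": {
  "rows": [1.3,4.1,0,0,0,4.3,1.3,4.1,0,0,0,4.3,1.3,4.1,0,0,0,4.3,1.3,4.1,0,0,0,4.3,1.3,4.1,0,0,0,4.3,1.3,4.1,0,0,0,4.3,1.3,4.1,0,0,0,4.3,1.3,4.1,0,0,0,4.3,1.3,4.1,0,0,0,4.3],
  "fingers": 0.25
}}

```text
clock: 1.05
eef_pos: [0.364, -0.1486, 0.2073]
ee_rot: [2.66, 1.671, 0.0]
ft_force: [0.6, -0.3, 1.2]
finger_gap: 0.255
```

{"fn": "apply_moves", "kwargs": {
  "rows": [1.3,4.1,0,0,0,4.3,1.3,4.1,0,0,0,4.3,1.3,4.1,0,0,0,4.3,1.3,4.1,0,0,0,4.3,1.3,4.1,0,0,0,4.3,1.3,4.1,0,0,0,4.3,1.3,4.1,0,0,0,4.3,1.3,4.1,0,0,0,4.3,1.3,4.1,0,0,0,4.3,0,0,0,0,0,0]
}}

```text
clock: 2.05
eef_pos: [0.4812, 0.2227, 0.2068]
ee_rot: [-1.951, -2.461, -0.001]
ft_force: [-0.1, 0.7, -0.0]
finger_gap: 0.248
```

{"fn": "apply_moves", "kwargs": {
  "rows": [0,0,-4,0,0,0.4,0,0,-4,0,0,0,0,0,-4,0,0,0,0,0,-3.5,0,0,0,0,0,-2.5,0,0,0,0,0,-1.5,0,0,0,0,0,0,0,0,0]
}}

```text
clock: 2.75
eef_pos: [0.4784, 0.2175, 0.0098]
ee_rot: [-1.95, -2.459, 0.007]
ft_force: [-1.1, 0.1, -0.4]
finger_gap: 0.254
```

```bash
python3 - <<'E'
from h import *
m=np.load('mat.npz');O,a,y=m['O'],m['a'],m['y']
s=robot.sense();d=s['eef_pos']-O;print(s['eef_pos'],d@a,d@y,s['ft_force'])
f=grab('top');g=grab('side')
A=cv2.resize(f['img'][100:300,130:350],None,fx=2.2,fy=2.2);B=cv2.resize(g['img'][130:330,130:350],None,fx=2.2,fy=2.2)
cv2.imwrite('pics/p1.png',cv2.resize(np.hstack([A,B]),(800,364))[:,:,::-1])
E
```

```text
[0.47841162 0.21749188 0.00981009] 0.3080786922560755 0.01565145852976409 [-1.10391384  0.10453068 -0.37515723]
```

View pics/p1.png

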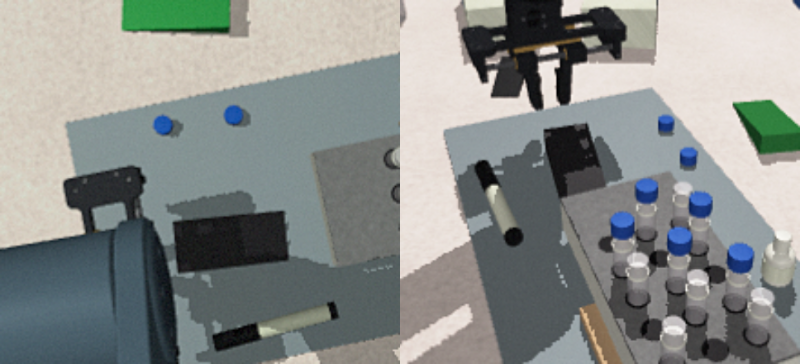

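The fingers are down behind the wedge's back face, at mat x = 0.308 and clear of everything. I start pushing, with a slight drift toward the centre line.

{"fn": "apply_moves", "kwargs": {
  "rows": [0.23,-0.97,0.2,0,0,0,0.23,-0.97,0,0,0,0,0.23,-0.97,0,0,0,0,0.33,-0.95,0,0,0,0,0.33,-0.95,0,0,0,0,0.33,-0.95,0,0,0,0,0.33,-0.95,0,0,0,0,0.33,-0.95,0,0,0,0,0,0,0,0,0,0]
}}

```text
clock: 3.75
eef_pos: [0.5049, 0.1409, 0.0143]
ee_rot: [1.952, 2.461, 0.0]
ft_force: [-0.0, 0.1, -0.4]
finger_gap: 0.247
```

```bash
cat > w.py <<'E'
from h import *
import sys
m=np.load('mat.npz');O,a,y=m['O'],m['a'],m['y']
s=robot.sense();d=s['eef_pos']-O;F=s['ft_force'];print('tcp mat',(d@a).round(4),(d@y).round(4),'z',s['eef_pos'][2].round(4),'F',F.round(1),'F along mat x',(F@a).round(1))
f=grab('top');g=grab('side')
A=cv2.resize(f['img'][100:300,130:350],None,fx=2.2,fy=2.2);B=cv2.resize(g['img'][130:330,130:350],None,fx=2.2,fy=2.2)
cv2.imwrite('pics/'+sys.argv[1],cv2.resize(np.hstack([A,B]),(800,364))[:,:,::-1])
E
python3 w.py p2.png
```

```text
tcp mat 0.2274 0.0074 z 0.0143 F [-0.   0.1 -0.4] F along mat x 0.1
```

View pics/p2.png

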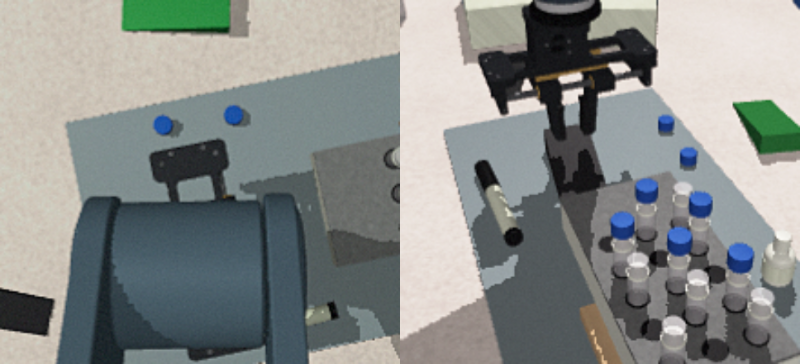

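```bash
python3 - <<'E'
from h import *
m=np.load('mat.npz');O,a,y=m['O'],m['a'],m['y'];O=O*1
g=grab('side');s=robot.sense()
im=g['img'].copy()
S=6;x0,y0=190,170
c=cv2.resize(im[y0:y0+90,x0:x0+100],None,fx=S,fy=S,interpolation=2)
def dot(p,z,col):
    X=O+a*p[0]+y*p[1]; X[2]=z
    u=(proj(g,X)[0]-[x0,y0]+.5)*S; cv2.circle(c,(int(u[0]),int(u[1])),4,col,-1)
for p in [(.268,.036),(.266,-.017)]: dot(p,.032,(255,0,0)) # old back top
for dy in(-.0275,.0275): dot((.2184,.01+dy),.032,(0,255,0)) # expected back top
d=s['eef_pos']-O; dot((d@a,d@y),s['eef_pos'][2],(255,255,0))
cv2.imwrite('pics/p3.png',c[:,:,::-1])
E
```

```text
(no output)
```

View pics/p3.png

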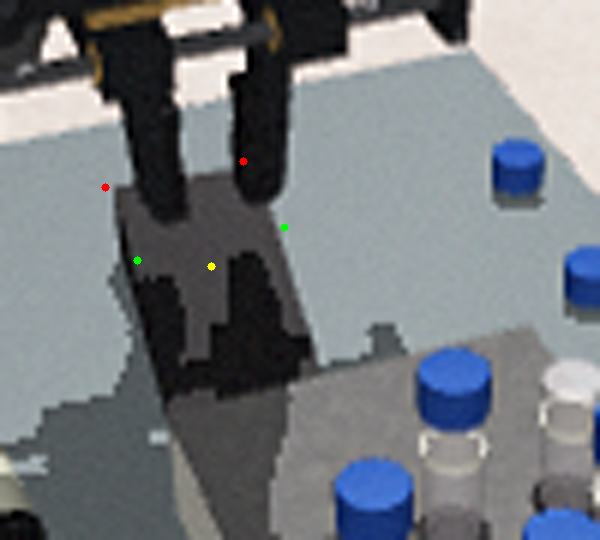

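```bash
python3 - <<'E'
from h import *
m=np.load('mat.npz');O,a,y=m['O'],m['a'],m['y']
g=grab('side');f=grab('top')
for X in([.4784,.2175,.0098],[.5049,.1409,.0143],[.5049,.1409,.035],[.5049,.1409,.05]): print(proj(g,X))
# where do the visible wedge back-top corners (side) lie, z=.032; and as orig
uv=[(190+118/6,170+190/6),(190+235/6,170+172/6)]
W=onz(g,uv,.032); print([((w-O)@a,(w-O)@y) for w in W])
cv2.imwrite('pics/t4.png',cv2.resize(f['img'][190:270,200:330],None,fx=6,fy=6,interpolation=2)[:,:,::-1])
import glob
s0=cv2.imread('pics/side0.png');im=g['img'][:,:,::-1]
cv2.imwrite('pics/p4.png',np.hstack([cv2.resize(q[175:250,190:256],None,fx=6,fy=6,interpolation=2) for q in(s0,im)]))
E
```

```text
[[211.93800072 197.9692523 ]]
[[225.1043668  214.23254179]]
[[224.61928552 206.48478032]]
[[224.25846685 200.72821313]]
[(np.float64(0.26202777911825165), np.float64(0.03178899298438956)), (np.float64(0.2575774981275243), np.float64(-0.012297759680716155))]
```

View pics/p4.png

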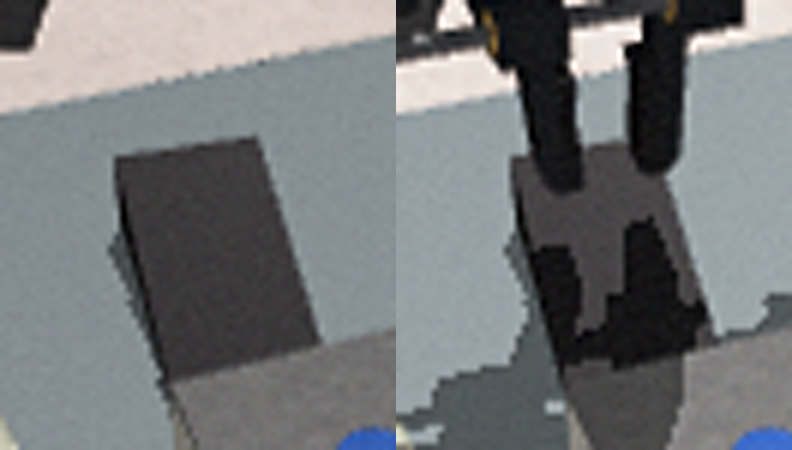

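The picture shows that the wedge hasn't moved. The fingers are above it, and their visible tips sit about 10 px (roughly 25 mm) higher than the reported TCP projects to. The reported z and the real tip disagree, so I go back behind the wedge and step down while watching the force.

{"fn": "apply_moves", "kwargs": {
  "rows": [0,0,2,0,0,0,-0.6,2.4,0,0,0,0,-0.6,2.4,0,0,0,0,-0.6,2.4,0,0,0,0,-0.4,1.6,0,0,0,0,0,0,-2,0,0,0,0,0,-0.5,0,0,0,0,0,-0.5,0,0,0,0,0,0,0,0,0]
}}

```text
clock: 4.9
eef_pos: [0.4818, 0.2298, 0.0038]
ee_rot: [-1.951, -2.462, 0.002]
ft_force: [-0.5, 0.1, 0.7]
finger_gap: 0.247
```

```bash
python3 w.py p5.png; python3 - <<'E'
from h import *
s=robot.sense();g=grab('side');X=s['eef_pos']
print([proj(g,X+[0,0,d])[0].round(1) for d in(0,.01,.02,.03)])
im=g['img'];c=im[170:215,185:250]
cv2.imwrite('pics/p6.png',cv2.resize(c,None,fx=10,fy=10,interpolation=0)[:,:,::-1])
E
```

```text
tcp mat 0.3193 0.0095 z 0.0038 F [-0.5  0.1  0.7] F along mat x 0.2
[array([213.7, 196.8]), array([213.4, 193.4]), array([213.1, 189.8]), array([212.8, 186.3])]
```

View pics/p6.png

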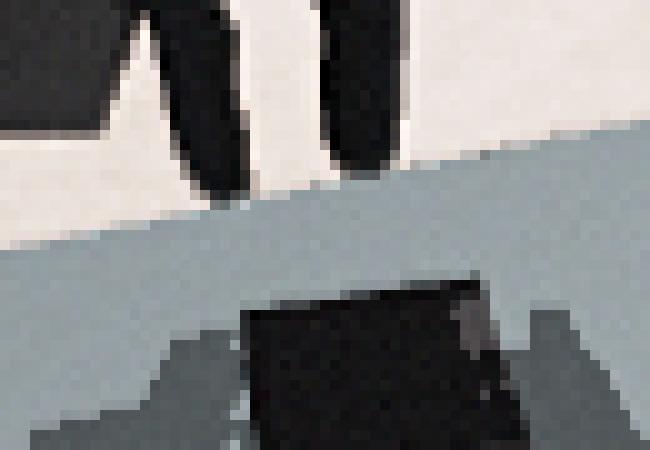

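The tips show at about (213,189), while the reported TCP projects to row 196.8. They are therefore about 21 mm above the reported z, so I lower in small steps.

{"fn": "apply_moves", "kwargs": {
  "rows": [0,0,-0.5,0,0,0,0,0,-0.4,0,0,0,0,0,-0.3,0,0,0,0,0,0,0,0,0]
}}

```text
clock: 5.45
eef_pos: [0.4818, 0.2299, -0.0083]
ee_rot: [-1.95, -2.462, 0.001]
ft_force: [0.4, -0.7, -0.1]
finger_gap: 0.253
```

{"fn": "apply_moves", "kwargs": {
  "rows": [0,0,-0.2,0,0,0,0,0,0,0,0,0]
}}

```text
clock: 5.65
eef_pos: [0.4822, 0.2301, -0.0099]
ee_rot: [-1.951, -2.462, 0.0]
ft_force: [0.2, -1.0, 0.1]
finger_gap: 0.251
```

```bash
python3 - <<'E'
from h import *
s=robot.sense();g=grab('side');X=s['eef_pos'];print(X,s['ft_force'])
print([proj(g,X+[0,0,d])[0].round(1) for d in(0,.01,.02,.03)])
im=g['img']
d=(im.max(2)<75)[165:225,185:250]
for r in range(180,206): print(r,''.join('#' if v else '.' for v in (im[r,195:240].max(1)<75)))
E
```

```text
[ 0.48217574  0.23008341 -0.00988831] [ 0.15895562 -1.03977349  0.14446299]
[array([213.9, 201.8]), array([213.6, 198.4]), array([213.3, 194.9]), array([213. , 191.4])]
180 #.....########........########...............
181 #.....########........########...............
182 ......########........########...............
183 .......#######........########...............
184 .......#######........########...............
185 .......#######........########...............
186 .......#######.........#######...............
187 ........#######........#######...............
188 ........#######........#######...............
189 ........#######........#######...............
190 ........#######.........######...............
191 .........######.........#####................
192 .........######..........#...................
193 ..........#####..............................
194 ...........####..............................
195 .............................................
196 .............................................
197 .............................................
198 ..................................###........
199 ........................#############........
200 ...................#.##################......
201 ..............#########################......
202 ..............#########################......
203 ..............##########################.....
204 ..............##########################.....
205 ..............###########################....
```

At reported z = -0.010 there is still no contact, which proves the bias. The real tips are at about 0.012–0.014. I go slightly lower, then push.

{"fn": "apply_moves", "kwargs": {
  "rows": [0,0,-0.2,0,0,0,0.23,-0.97,0,0,0,0,0.23,-0.97,0,0,0,0,0.23,-0.97,0,0,0,0,0.23,-0.97,0,0,0,0,0.23,-0.97,0,0,0,0,0.23,-0.97,0,0,0,0,0.23,-0.97,0,0,0,0,0,0,0,0,0,0]
}}

```text
clock: 6.6
eef_pos: [0.4989, 0.1609, -0.0116]
ee_rot: [1.952, 2.461, 0.0]
ft_force: [-0.1, 0.2, 0.5]
finger_gap: 0.251
```

```bash
python3 w.py p7.png
```

```text
tcp mat 0.2483 0.0086 z -0.0116 F [-0.1  0.2  0.5] F along mat x 0.3
```

View pics/p7.png

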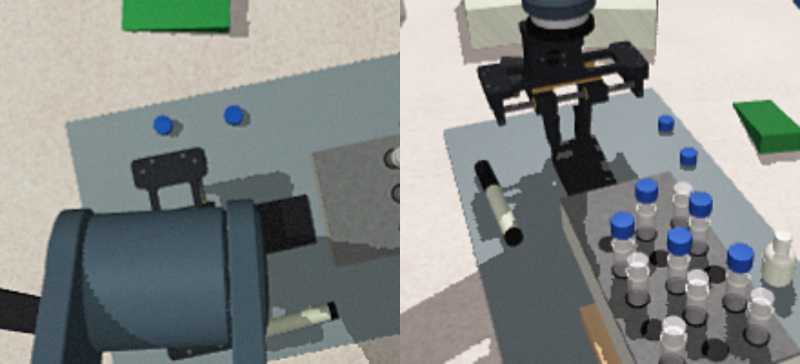

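The wedge now moves with the fingers and has squared up to the rack. Its front corners are at about (299,207) and (304,233).

```bash
python3 - <<'E'
from h import *
m=np.load('mat.npz');O,a,y=m['O'],m['a'],m['y']
f=grab('top')
for w in onz(f,[(299.4,207.3),(304.4,233.1)],.007): print((w-O)@a,(w-O)@y)
E
```

```text
0.1150802394991998 -0.01586268479088018
0.1159366780140516 0.03594870447276688
```

{"fn": "apply_moves", "kwargs": {
  "rows": [0.36,-0.94,0,0,0,0,0.36,-0.94,0,0,0,0,0.36,-0.94,0,0,0,0,0.36,-0.94,0,0,0,0,0.12,-0.48,0,0,0,0,0,0,0,0,0,0]
}}

```text
clock: 7.35
eef_pos: [0.5144, 0.1188, -0.0116]
ee_rot: [1.952, 2.461, 0.0]
ft_force: [-0.3, -0.3, -0.4]
finger_gap: 0.249
```

{"fn": "apply_moves", "kwargs": {
  "rows": [0.07,-0.29,0,0,0,0,0.07,-0.29,0,0,0,0]
}}

```text
clock: 7.55
eef_pos: [0.5153, 0.1141, -0.0117]
ee_rot: [-1.95, -2.463, 0.0]
ft_force: [-0.3, 0.5, 0.3]
finger_gap: 0.252
```

{"fn": "apply_moves", "kwargs": {
  "rows": [0.05,-0.2,0,0,0,0,0,0,0,0,0,0]
}}

```text
clock: 7.75
eef_pos: [0.5159, 0.1119, -0.0117]
ee_rot: [1.951, 2.463, -0.0]
ft_force: [-0.9, -0.0, 0.0]
finger_gap: 0.251
```

{"fn": "apply_moves", "kwargs": {
  "rows": [0.05,-0.2,0,0,0,0,0,0,0,0,0,0]
}}

```text
clock: 7.95
eef_pos: [0.5164, 0.1099, -0.0117]
ee_rot: [1.951, 2.463, -0.0]
ft_force: [-0.3, 0.3, -0.4]
finger_gap: 0.248
```

{"fn": "apply_moves", "kwargs": {
  "rows": [0.05,-0.2,0,0,0,0,0,0,0,0,0,0]
}}

```text
clock: 8.15
eef_pos: [0.517, 0.1079, -0.0117]
ee_rot: [1.951, 2.462, -0.0]
ft_force: [0.0, -0.8, 0.1]
finger_gap: 0.248
```

{"fn": "apply_moves", "kwargs": {
  "rows": [0.05,-0.2,0,0,0,0,0,0,0,0,0,0]
}}

```text
clock: 8.35
eef_pos: [0.5175, 0.1058, -0.0117]
ee_rot: [1.951, 2.462, -0.0]
ft_force: [0.0, -0.9, -0.2]
finger_gap: 0.25
```

Tip at about 0.057, with no resistance yet. I continue.

{"fn": "apply_moves", "kwargs": {
  "rows": [0.05,-0.2,0,0,0,0,0,0,0,0,0,0]
}}

```text
clock: 8.55
eef_pos: [0.518, 0.1038, -0.0117]
ee_rot: [1.951, 2.462, -0.0]
ft_force: [0.9, 0.3, 0.4]
finger_gap: 0.248
```

{"fn": "apply_moves", "kwargs": {
  "rows": [0.05,-0.2,0,0,0,0,0,0,0,0,0,0]
}}

```text
clock: 8.75
eef_pos: [0.5183, 0.1022, -0.0117]
ee_rot: [-1.951, -2.462, -0.0]
ft_force: [-0.4, 2.9, 0.8]
finger_gap: 0.251
```

{"fn": "apply_moves", "kwargs": {
  "rows": [0.05,-0.2,0,0,0,0,0,0,0,0,0,0]
}}

```text
clock: 8.95
eef_pos: [0.5185, 0.1008, -0.0117]
ee_rot: [-1.95, -2.461, -0.001]
ft_force: [-2.2, 5.1, 2.3]
finger_gap: 0.248
```

The wedge is snug: about 5.5 N of resistance with the tip at about 0.052 and 53 mm under the rack. I back off, shut the fingers and go above the press point.

{"fn": "apply_moves", "kwargs": {
  "rows": [-0.35,1.46,0,0,0,0,-0.35,1.46,0,0,0,0,0,0,4,0,0,0,0,0,3,0,0,0,0,0,3,0,0,0,0.8,-3.1,0,0,0,0,0.8,-3.1,0,0,0,0,0.8,-3.1,0,0,0,0,0.8,-3.0,0,0,0,0,0,0,0,0,0,0],
  "fingers": 0.25
}}

```text
clock: 9.95
eef_pos: [0.545, 0.004, 0.0886]
ee_rot: [1.953, 2.459, -0.0]
ft_force: [0.4, 0.1, 0.5]
finger_gap: 0.253
```

{"fn": "apply_moves", "kwargs": {
  "rows": [0,0,-1.5,0,0,0,0,0,-1.5,0,0,0,0,0,-1,0,0,0,0,0,0,0,0,0],
  "fingers": 0
}}

```text
clock: 10.35
eef_pos: [0.5416, 0.0076, 0.0455]
ee_rot: [-1.946, -2.46, 0.003]
ft_force: [-0.3, 0.9, 0.0]
finger_gap: 0.005
```

```bash
python3 w.py p8.png
```

```text
tcp mat 0.0893 0.0023 z 0.0455 F [-0.3  0.9  0. ] F along mat x 0.9
```

View pics/p8.png

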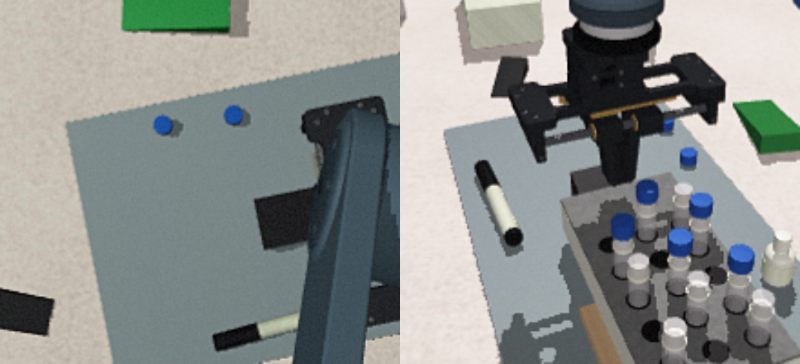

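The shut fingers are just above the rack's free end, and the wedge is squarely under it. I press down in small steps.

{"fn": "apply_moves", "kwargs": {
  "rows": [0,0,-0.3,0,0,0,0,0,-0.3,0,0,0,0,0,0,0,0,0]
}}

```text
clock: 10.75
eef_pos: [0.5438, 0.0062, 0.0422]
ee_rot: [-1.951, -2.462, 0.0]
ft_force: [0.6, 0.0, 0.4]
finger_gap: 0.005
```

{"fn": "apply_moves", "kwargs": {
  "rows": [0,0,-0.2,0,0,0,0,0,0,0,0,0]
}}

```text
clock: 10.95
eef_pos: [0.5438, 0.0061, 0.0402]
ee_rot: [-1.951, -2.462, 0.0]
ft_force: [0.3, -0.2, 0.1]
finger_gap: 0.008
```

{"fn": "apply_moves", "kwargs": {
  "rows": [0,0,-0.15,0,0,0,0,0,0,0,0,0]
}}

```text
clock: 11.15
eef_pos: [0.5438, 0.0062, 0.0387]
ee_rot: [-1.951, -2.462, 0.0]
ft_force: [0.4, -0.7, -0.5]
finger_gap: 0.005
```

{"fn": "apply_moves", "kwargs": {
  "rows": [0,0,-0.2,0,0,0,0,0,0,0,0,0]
}}

```text
clock: 11.35
eef_pos: [0.5437, 0.0062, 0.0366]
ee_rot: [-1.951, -2.462, 0.0]
ft_force: [0.6, 0.8, -0.2]
finger_gap: 0.003
```

{"fn": "apply_moves", "kwargs": {
  "rows": [0,0,-0.2,0,0,0,0,0,0,0,0,0]
}}

```text
clock: 11.55
eef_pos: [0.5437, 0.0062, 0.0345]
ee_rot: [-1.951, -2.462, 0.0]
ft_force: [0.6, -0.3, -0.2]
finger_gap: 0.002
```

{"fn": "apply_moves", "kwargs": {
  "rows": [0,0,-0.2,0,0,0,0,0,0,0,0,0]
}}

```text
clock: 11.75
eef_pos: [0.5437, 0.0062, 0.0326]
ee_rot: [-1.951, -2.462, 0.0]
ft_force: [-0.3, 0.4, -0.7]
finger_gap: 0.004
```

{"fn": "apply_moves", "kwargs": {
  "rows": [0,0,-0.2,0,0,0,0,0,0,0,0,0]
}}

```text
clock: 11.95
eef_pos: [0.5437, 0.0062, 0.0306]
ee_rot: [-1.951, -2.462, 0.0]
ft_force: [-0.2, -0.3, 0.0]
finger_gap: 0.008
```

{"fn": "apply_moves", "kwargs": {
  "rows": [0,0,-0.15,0,0,0,0,0,0,0,0,0]
}}

```text
clock: 12.15
eef_pos: [0.5438, 0.0062, 0.0291]
ee_rot: [-1.951, -2.462, 0.0]
ft_force: [-0.2, 0.4, 0.6]
finger_gap: 0.011
```

{"fn": "apply_moves", "kwargs": {
  "rows": [0,0,-0.1,0,0,0,0,0,0,0,0,0]
}}

```text
clock: 12.35
eef_pos: [0.5438, 0.0062, 0.0282]
ee_rot: [-1.951, -2.462, 0.0]
ft_force: [0.4, 0.4, -0.7]
finger_gap: 0.001
```

{"fn": "apply_moves", "kwargs": {
  "rows": [0,0,-0.15,0,0,0,0,0,0,0,0,0]
}}

```text
clock: 12.55
eef_pos: [0.5438, 0.0062, 0.0266]
ee_rot: [-1.951, -2.462, 0.0]
ft_force: [-1.1, 0.0, -0.5]
finger_gap: 0.007
```

{"fn": "apply_moves", "kwargs": {
  "rows": [0,0,-0.15,0,0,0,0,0,0,0,0,0]
}}

```text
clock: 12.75
eef_pos: [0.544, 0.0062, 0.0262]
ee_rot: [-1.951, -2.463, 0.0]
ft_force: [-4.4, 0.8, 9.2]
finger_gap: 0.004
```

```bash
python3 w.py p9.png; python3 - <<'E'
from h import *
g=grab('side');cv2.imwrite('pics/p10.png',cv2.resize(g['img'][180:270,200:300],None,fx=7,fy=6.6,interpolation=2)[:,:,::-1])
s=robot.sense()
print([proj(g,s['eef_pos']+[0,0,d])[0].round(1) for d in(0,.02,.03)])
E
```

```text
tcp mat 0.0874 0.0003 z 0.0262 F [-4.4  0.8  9.2] F along mat x 1.8
[array([250.5, 249.3]), array([250.3, 241. ]), array([250.3, 236.8])]
```

View pics/p10.png

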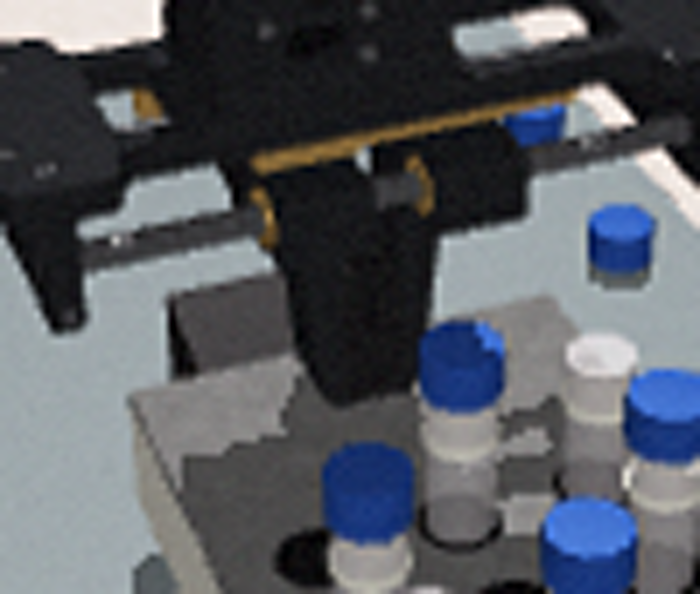

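Firm contact: 9.2 N after about 1 mm of command, with no dip. I hold and press slightly more.

{"fn": "apply_moves", "kwargs": {
  "rows": [0,0,-0.03,0,0,0,0,0,0,0,0,0,0,0,0,0,0,0,0,0,0,0,0,0,0,0,0,0,0,0]
}}

```text
clock: 13.4
eef_pos: [0.544, 0.0062, 0.0262]
ee_rot: [1.95, 2.463, -0.0]
ft_force: [-4.9, 0.7, 10.2]
finger_gap: 0.006
```

```bash
python3 w.py p11.png
```

```text
tcp mat 0.0874 0.0003 z 0.0262 F [-4.9  0.7 10.2] F along mat x 1.8
```

It holds 10.2 N with z steady at 0.0262. Now I back away.

{"fn": "apply_moves", "kwargs": {
  "rows": [0,0,0.5,0,0,0,0,0,3,0,0,0,0,0,4,0,0,0,0,0,4,0,0,0,0,0,4,0,0,0,-2,4,0,0,0,0,-2,4,0,0,0,0,-2,4,0,0,0,0,-2,4,0,0,0,0,-2,4,0,0,0,0]
}}

```text
clock: 14.5
eef_pos: [0.443, 0.2076, 0.1803]
ee_rot: [1.951, 2.462, 0.001]
ft_force: [0.7, 0.7, -0.0]
finger_gap: 0.005
```

{"fn": "apply_moves", "kwargs": {
  "rows": [-2,4,0,0,0,0,-2,4,0,0,0,0,0,4,0,0,0,0,0,4,0,0,0,0,0,0,0,0,0,0]
}}

```text
clock: 15.0
eef_pos: [0.4032, 0.3701, 0.1802]
ee_rot: [-1.945, -2.466, -0.003]
ft_force: [-0.2, -0.5, 0.0]
finger_gap: 0.008
```

```bash
python3 - <<'E'
from h import *
m=np.load('mat.npz');O,a,y=m['O'],m['a'],m['y']
f=grab('top');g=grab('side');im=f['img']
k=(im.max(2)<45).astype(np.uint8);k[:, :220]=0;k[:,330:]=0;k[:190]=0;k[260:]=0
c=max(cv2.findContours(k,0,2)[0],key=cv2.contourArea);ap=cv2.approxPolyDP(c,4,True).reshape(-1,2)
print('wedge',[(w.tolist(),np.round([(X-O)@a,(X-O)@y],4).tolist()) for w,X in zip(ap,onz(f,ap,.03))])
cv2.imwrite('pics/end.png',np.hstack([cv2.resize(im[100:290,220:480],(400,292)),cv2.resize(g['img'][170:384,150:430],(400,292))])[:,:,::-1])
print(robot.sense()['ft_force'])
E
```

```text
wedge [([303, 203], [0.109, -0.0229]), ([270, 210], [0.1738, -0.0225]), ([275, 236], [0.1745, 0.0281]), ([309, 228], [0.1077, 0.0262])]
[-0.73353718  0.62865515 -0.41453565]
```

View pics/end.png

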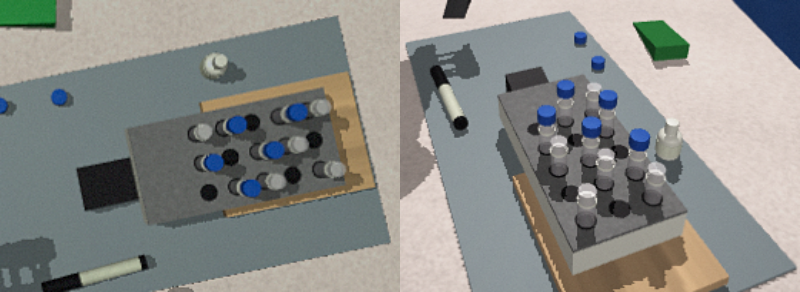

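The final view shows the wedge's back at mat x = 0.174, so its tip is at about 0.054, with y about 0.002. The rack's end corner is still at about (303,184), the bystanders haven't moved and the arm is clear.

```bash
python3 -c "
from plant import order;print(order.sign_off())"
```

```text
the job is handed in; nothing more can be done
None
```

I pushed the wedge under the rack's overhanging end until it was snug, pressed on that end with about 10 N, backed away and handed the job in at about 15 s. No verdict came back.

**Wedging:** The push met about 5.5 N of resistance with the thin edge roughly 51 mm under the end. In the last top view the thin edge is at mat x ≈ 0.054 m (limit 0.075) and y ≈ 0.002 m (limit ±0.045).

**Press test:** I pressed with 9.2 to 10.2 N for more than 0.5 s. The fingertip height stayed at 0.0262 m, so the end did not dip. I did not measure the rack's tilt or the force between wedge and rack directly.

**End state:** The rack's end corner stayed within about 2 px (3 mm) of where it started. The marker, bottle and caps look unmoved, and the arm is clear.

**What disagreed:** The reported fingertip height read about 20–30 mm too low. My first push therefore passed over the wedge without touching it. I saw this in the side view and corrected the height from the pictures and contact forces. The press contact put the offset nearer 30 mm, while the pictures had put it at 21–25 mm.

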